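Hang the slide rack to drain, tug-test it and cover the dish

ROBOT

A 7-joint arm with a two-finger parallel gripper is mounted at the origin on a cart in front of the work surface, level with it; the furniture and walls round the work are solid. World frame = base frame: x ahead of the robot, y to its left, z up, the work surface at z = 0. Lengths are in m, angles in rad, forces in N, time in s.
With the tool pointing down it reaches from about 0.425 to 0.875 m from the base axis. Payload 4.7 kg.
Tool frame: the origin (TCP) lies midway between the tips of the shut fingers; the grasp point (between the pads) lies 19 mm behind it; x points along the fingers, y is the direction in which the jaws open and shut, and the axes are right-handed (so a half turn about x gives the same grasp; the last joint's range is limited). The gripper opens to 87 mm and grips with 3 to 60 N. Pads are 19 mm wide; open, the fingers measure 117 mm over their backs; the gripper's body (75 mm by 190 mm) begins 51 mm behind the grasp point.
Start: joints at [1.216, 0.321, -0.07, 1.45, 0.023, 1.371, -0.057], TCP at [0.234, -0.606, 0.223] pointing down, gripper open.
Joint ranges: [-2.86, 2.86], [-0.3, 2.09], [-1.38, 1.24], [0.06, 2.45], [-1.56, 4.7], [0.09, 2.05], [-2.69, 2.69]. Speed limits (rad/s): [2.57, 2.57, 3.14, 3.14, 3.14, 3.14, 3.14].

INTERFACE

Orientations are given as a rotation vector (axis times angle).
In Python, from station import bot gives the robot as it stands.
- The arm moves only by the tool apply_moves, never from a script. Its argument "series" is a list of rows, each a list of 6 numbers: the shift along the tool's x, y, z in cm, then the turn, a rotation vector about the tool's x, y, z in degrees. A call has 1 to 8 rows; each row shifts and turns the commanded pose from where the row before left it, along the tool's axes as they then stand; what a row does not reach is not made up. A row lasts 1/8 s, in which the tool goes at most 62.5 mm and 10.7 degrees, less where a joint would pass 70% of its speed; a pose out of reach is approached as far as the arm can. A call with a gripper value outside its range is refused whole. "gripper" is the closure in counts, from 0 (fully open) to 255 (shut), set as the call begins (left out, the last holds). The fingers move at their own pace and stop on an object; "force" is the grip in N (left out, the last holds). Time passes only in rows, so rows that do not move let the fingers close. It gives the time, the measured TCP pose, the force and the opening at its end, in the units of the state.
- bot.get_obs(): the state, without advancing time (a new reading comes with each control period).
- bot.grab_frame(name): name is "scene" or "side" or "wrist"; returns the picture (420x560x3 uint8, red, green, blue); there is no depth.
- bot.camera_model(name): a dict with "K" (3x3 intrinsics, pixels), "distortion" ([k1, k2, p1, p2, k3] as OpenCV has them; the pictures are not rectified), "rvec" (rotation vector, rad) and "tvec" (3), from world to camera coordinates, as OpenCV has them; the wrist camera has in their place "hand_eye" (4x4, takes a point from camera to tool coordinates, whose origin is the TCP and whose axes are the tool frame's). Camera axes: x right, y down, z forward; pixel columns grow to the right and rows downward; lengths in m; the calibration is good to about 2 mm. A picture is of the moment at which its call begins: read the wrist's pose just before it. camera_model takes no time and is no camera call.
- bot.hand_in(): hands the job in, once; it reports no verdict.
The state is a dict: "t": time; "q": joint angles; "joint_vel": joint speeds; "effort": joint torques, N m; "tool_pos": TCP position; "eef_rot": TCP orientation; "wrist_force": force on the tool from outside, world axes, zero at the start; "ft_torque": the same for the moment, N m; "gripper_width": opening from 0.0 (shut) to 1.0 (fully open).
Only numpy, scipy, OpenCV 4.12 (cv2) and the standard library are available. Lean on these libraries where they do the work, as an engineer would, in place of code of your own. Each camera call takes 0.05 s, during which the arm holds its last target.

TASK

Lift the slide rack out of the staining dish, keeping it upright, and hang it by its bail bar on the drip stand's spring hook. Before letting go, tug it down gently until the hook has clearly given (about 2 cm in all, not as far as its stop) and let it rise again; then release it so that it hangs by itself, and put the lid on the dish, fully seated. Leave the other things on the bench where they are.

Things in the scene. Friction and masses are not known exactly. Their poses are not given: they have to be found in the camera images.
- rack_grip (a point): Centre of the black grip block (18 mm in x, 48 in y, 44 high; 3 mm above half-way) on top of the loose slide rack (0.2 to 0.36 kg): 141 mm above the rack's underside, 37 mm above the centre of the bail bar. Two short wires at y = +-20 mm join block and bar; the 14 mm between them in height is room for the hook's lips. z up; same either way round.
- rack_bar (a point): Middle of the rack's bail bar, 6 mm thick, level along the rack's y, 104 mm above the rack's underside. The rack is a steel basket with glass slides, 50 mm (x) by 82 mm (y) by 34 mm high, with a tall wire bail: uprights at y = +-40 mm carry this bar; the space below it is open.
- stand: Drip stand, fixed: base 142x90 mm with a shallow drip pan (rim 22 mm above its underside), an aluminium post at the back (front face at x = +66 mm, top 179 mm above the underside) and the spring hook. Origin on the underside, straight below the hook's seat. -x is the open front, toward which the hook points.
- hook_seat (a point): Bar centre when seated in the hook; 175 mm above the stand's underside when empty, moves down with the hook; stand's axes. The hook is a steel V notch open upward, 18 mm wide (y); its front lip and rear side end 8 mm above this point, 14 mm before and behind it. Hang the bar (along y) by passing it over the front lip from -x and lowering; it centres itself.
- hook (a joint): How far the spring hook is pulled down (m): 0 empty, stop at 0.030. Spring 450 N/m: the hanging rack alone draws it down 4 to 8 mm; it rises again when eased.
- dish: Open grey rectangular staining dish (loose, 0.6 kg), 70 mm (x) by 102 mm (y), 50 mm high; walls and floor 5 mm, inside 60 by 92 mm. Origin at the centre of its underside. At the start the rack stands in it, centred, its axes along the dish's within about 0.03 rad.
- lid_knob (a point): On the black knob (18 mm in x, 42 in y; top 17 mm above this point, plate 23 mm below) of the dish's loose grey lid, 0.15 kg. Plate 73x105 mm, 5 thick; beneath it a plug 52x84 mm, 6 deep, fits the dish's mouth with 4 mm play, long sides along y of both, either way round. 34 mm above the plug's underside; 78 mm above the dish's underside when seated. Lies plug-down at the start.
- specimen_pot_0: Bystander: specimen pot with a screw cap, 51x51x62 mm; origin at the centre of its underside. Leave it alone.
- bottle_rinse: Bystander: small white bottle, 39x40x128 mm; origin at the centre of its underside. Leave it alone.
- white_pot: Bystander: white lidded pot, 59x59x100 mm; origin at the centre of its underside. Leave it alone.
- tube_rack: Bystander: empty tube rack, 60x140x62 mm; origin at the centre of its underside. Leave it alone.
- dropper: Bystander: small white dropper bottle, 23x23x82 mm, on the thin mat before the microscope; origin at the centre of its underside. Leave it alone.
- mask_stack: Bystander: stack of folded masks, 60x92x25 mm; origin at the centre of its underside. Leave it alone.

How it is judged:
On the way, in this order (a step that is already met when the one before it is completed fails the run):
1. the rack is lifted clear of the dish (z of rack_grip in the frame of dish above 0.195 m), for 0.1 s.
2. the rack's bar is on the hook and, held in the fingers, it is pulled down until the hook has given more than 13 mm (distance between rack_bar and hook_seat below 0.018 m and value of joint hook above 0.013 m and contact force between the fingers and rack above 0.5 N), for 0.2 s.
3. the rack is released and hangs by itself on the hook (distance between rack_bar and hook_seat below 0.018 m and value of joint hook between 0.003 and 0.0105 m and contact force between the fingers and rack below 0.1 N), for 0.3 s.
4. the lid is on the dish (x of lid_knob in the frame of dish between -0.007 and 0.007 m and y of lid_knob in the frame of dish between -0.007 and 0.007 m and z of lid_knob in the frame of dish below 0.0805 m and angle between each of lid_knob, dish's own z axis and vertical below 0.08 rad), for 0.2 s.
At the end, for the whole second after the job is handed in: The rack hangs still on the hook by its weight alone (bar within 18 mm of the seat, hook down 3 to 10.5 mm, tilt under 0.3 rad); the lid is seated on the upright dish (within 7 mm of centre, knob under 80.5 mm above the dish's underside, tilt under 0.08 rad) (all of step 4 and distance between rack_bar and hook_seat below 0.018 m and value of joint hook between 0.003 and 0.0105 m and angle between rack_bar's own z axis and vertical below 0.3 rad and linear speed of rack below 0.03 m/s and linear speed of lid below 0.02 m/s); the robot touches nothing.
It fails at once if the hook is yanked down to its stop (more than 28.5 mm) (value of joint hook above 0.0285 m).
It fails at once if the rack is tipped more than 0.5 rad, which would spill its slides (angle between rack_bar's own z axis and vertical above 0.5 rad).
It fails at once if a bystander is moved more than 30 mm (distance of any of specimen_pot_0, bottle_rinse, white_pot, tube_rack, dropper, mask_stack from where it was at the start of the episode above 0.03 m).
It also fails if it takes over 58 s, if anything falls off the work surface, if the arm or the gripper's body presses on something with over 40 N, if the wrist force passes 120 N, or if a joint passes its speed limit or range.

## Working session

There is one attempt and no reset: what is moved stays moved. The work goes in short steps, Python scripts to look and compute and a tool call to move; the robot and the scene stay as the last step left them, time stands still between calls to the robot, and variables do not carry over. Pictures are saved under pics/ and viewed, and the job is handed in when it is done.

Besides the shell and the picture viewer there is one more tool, called after ">>>" as name(argument=value, ...) on one line, values as JSON. apply_moves: Moves the arm, as the interface text tells. Its arguments: {"type":"object","properties":{"series":{"type":"array"},"gripper":{"type":"number"},"force":{"type":"number"}},"required":["series"]}

```bash
mkdir -p pics; ls; cat > h.py <<'E'
import numpy as np, cv2
from station import bot
from scipy.spatial.transform import Rotation as R
def grab(n,fn):
    o=bot.get_obs(); im=bot.grab_frame(n); cv2.imwrite('pics/'+fn+'.png',im[:,:,::-1]); 
    np.savez('pics/'+fn+'.npz',im=im,p=o['tool_pos'],r=o['eef_rot']); return im
def ray(n,uv,fn=None):
    c=bot.camera_model(n); K=np.array(c['K'],float);D=np.array(c['distortion'],float)
    u=cv2.undistortPoints(np.array(uv,float).reshape(-1,1,2),K,D).reshape(-1,2)
    d=np.c_[u,np.ones(len(u))]
    if 'hand_eye' in c:
        z=np.load('pics/'+fn+'.npz'); T=np.eye(4);T[:3,:3]=R.from_rotvec(z['r']).as_matrix();T[:3,3]=z['p']
        M=T@np.array(c['hand_eye']); return M[:3,3],d@M[:3,:3].T
    Rm=R.from_rotvec(np.array(c['rvec']).ravel()).as_matrix();t=np.array(c['tvec']).ravel()
    return -Rm.T@t,d@Rm
def plane(n,uv,z,fn=None):
    o,d=ray(n,uv,fn); s=(z-o[2])/d[:,2]; return o+d*s[:,None]
def tri(l):  # list of (o,d)
    A=0;b=0
    for o,d in l:
        d=d/np.linalg.norm(d);P=np.eye(3)-np.outer(d,d);A=A+P;b=b+P@o
    return np.linalg.solve(A,b)
def proj(n,X):
    c=bot.camera_model(n); 
    return cv2.projectPoints(np.array(X,float).reshape(-1,1,3),np.array(c['rvec'],float),np.array(c['tvec'],float),np.array(c['K'],float),np.array(c['distortion'],float))[0].reshape(-1,2)
E
python3 - <<'E'
from h import *
np.set_printoptions(precision=3,suppress=True)
print(bot.get_obs())
for n in('scene','side','wrist'):
    grab(n,n+'0')
for n in('scene','side','wrist'):
    c=bot.camera_model(n);print(c)
    if n!='wrist':print(ray(n,[[280,210]]))
E
```

```text
pics
{'t': 0.0, 'q': array([ 1.216,  0.322, -0.07 ,  1.452,  0.023,  1.371, -0.057]), 'joint_vel': array([-0.   ,  0.001, -0.001, -0.001, -0.002,  0.002,  0.001]), 'effort': array([  0.001, -49.129,  -0.404, -31.252,  -0.064,   0.044,   0.   ]), 'tool_pos': array([ 0.234, -0.606,  0.221]), 'eef_rot': array([ 2.02 ,  0.379, -2.021]), 'wrist_force': array([ 0.412, -0.177,  0.338]), 'ft_torque': array([ 0.044, -0.023,  0.06 ]), 'gripper_width': 0.9990301975410009}
{'K': array([[543.78 ,   0.   , 286.107],
       [  0.   , 543.78 , 206.801],
       [  0.   ,   0.   ,   1.   ]]), 'distortion': array([0.041, 0.   , 0.   , 0.   , 0.   ]), 'rvec': array([ 1.094, -2.01 ,  1.271]), 'tvec': array([0.449, 0.297, 1.314])}
(array([-0.654,  0.948,  0.831]), array([[ 0.767, -0.476, -0.431]]))
{'K': array([[527.991,   0.   , 275.71 ],
       [  0.   , 527.991, 209.174],
       [  0.   ,   0.   ,   1.   ]]), 'distortion': array([-0.08,  0.  ,  0.  ,  0.  ,  0.  ]), 'rvec': array([ 2.359, -1.19 ,  0.336]), 'tvec': array([-0.214,  0.559,  1.724])}
(array([-0.206, -0.406,  1.767]), array([[ 0.42 ,  0.294, -0.858]]))
{'K': array([[353.262,   0.   , 280.576],
       [  0.   , 353.262, 211.492],
       [  0.   ,   0.   ,   1.   ]]), 'distortion': array([-0.083,  0.   ,  0.   ,  0.   ,  0.   ]), 'hand_eye': array([[-0.   , -0.259,  0.966, -0.162],
       [ 1.   , -0.   ,  0.   ,  0.   ],
       [ 0.   ,  0.966,  0.259, -0.071],
       [ 0.   ,  0.   ,  0.   ,  1.   ]])}
```

View pics/scene0.png

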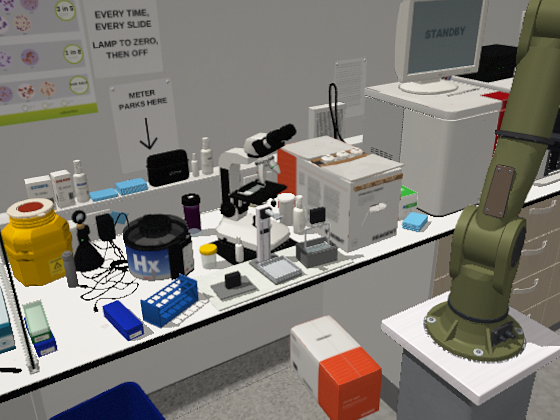

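View pics/side0.png

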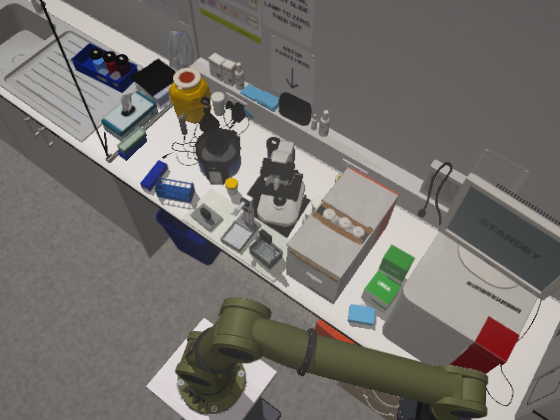

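View pics/wrist0.png

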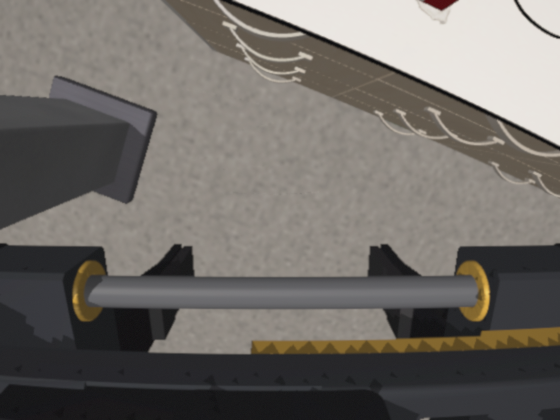

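Scene: rack in dish at (317,235), stand at (268,250), lid at (235,285). Side: dish (265,248), stand (240,230), lid (208,213). I'll enlarge these areas.

```bash
python3 - <<'E'
import cv2
a=cv2.imread('pics/scene0.png')[190:310,190:350];cv2.imwrite('pics/sc_z.png',cv2.resize(a,None,fx=5,fy=5,interpolation=cv2.INTER_CUBIC))
a=cv2.imread('pics/side0.png')[170:290,180:340];cv2.imwrite('pics/si_z.png',cv2.resize(a,None,fx=5,fy=5,interpolation=cv2.INTER_CUBIC))
E
```

```text
(no output)
```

View pics/sc_z.png

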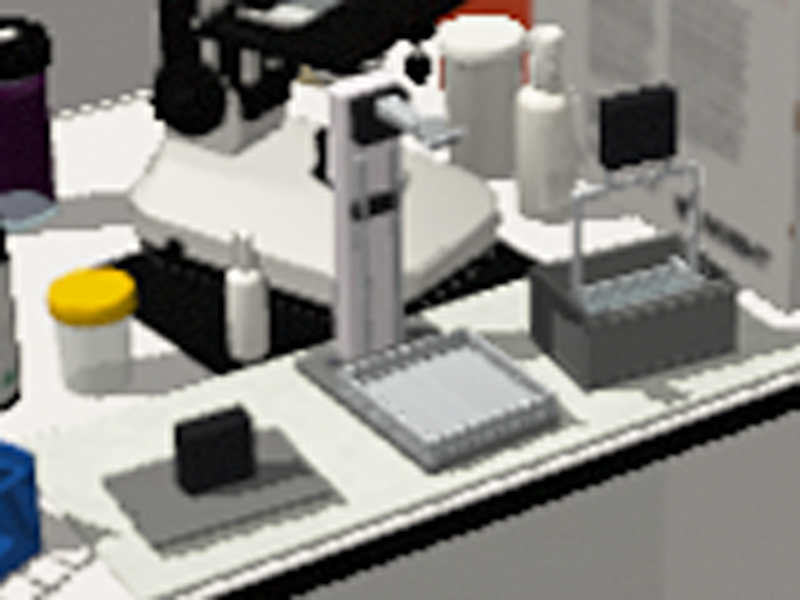

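View pics/si_z.png

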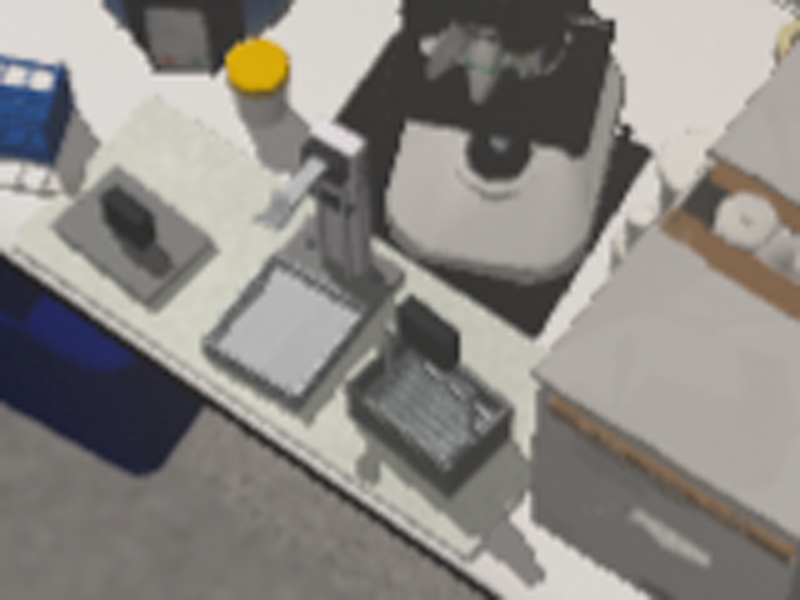

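```bash
python3 - <<'E'
from h import *
np.set_printoptions(precision=3,suppress=True)
def S(x,y):return [[190+x/5-.4,190+y/5-.4]]
def D(x,y):return [[180+x/5-.4,170+y/5-.4]]
def t(a,b):
    o,d=ray('scene',S(*a));p,e=ray('side',D(*b));return tri([(o,d[0]),(p,e[0])])
print('rackblock',t((638,127),(430,332)))
print('knob',t((215,449),(129,219)))
print('hook tip',t((455,138),(268,215)))
print('post top centre front',t((375,92),(325,140)))
print('lid corners scene z.008+.003')
print(plane('scene',[S(105,487)[0],S(238,428)[0],S(340,495)[0],S(158,545)[0]],.011))
print(plane('side',[D(120,170)[0],D(213,245)[0],D(152,300)[0],D(55,222)[0]],.011))
print('pan corners z .022')
print(plane('scene',[S(345,375)[0],S(473,333)[0],S(556,398)[0],S(432,458)[0]],.022))
print(plane('side',[D(274,257)[0],D(371,318)[0],D(305,405)[0],D(207,338)[0]],.022))
print('dish top z .05')
print(plane('scene',[S(530,275)[0],S(660,238)[0],S(740,290)[0],S(585,330)[0]],.05))
print(plane('side',[D(400,318)[0],D(512,407)[0],D(450,480)[0],D(350,395)[0]],.05))
E
```

```text
rackblock [0.471 0.126 0.15 ]
knob [0.46  0.406 0.038]
hook tip [0.46  0.258 0.185]
post top centre front [0.533 0.265 0.185]
lid corners scene z.008+.003
[[0.499 0.455 0.011]
 [0.512 0.368 0.011]
 [0.423 0.353 0.011]
 [0.435 0.456 0.011]]
[[0.499 0.452 0.011]
 [0.49  0.351 0.011]
 [0.426 0.358 0.011]
 [0.434 0.462 0.011]]
pan corners z .022
[[0.512 0.298 0.022]
 [0.512 0.212 0.022]
 [0.426 0.211 0.022]
 [0.412 0.302 0.022]]
[[0.506 0.302 0.022]
 [0.508 0.211 0.022]
 [0.421 0.206 0.022]
 [0.421 0.299 0.022]]
dish top z .05
[[0.51  0.173 0.05 ]
 [0.505 0.083 0.05 ]
 [0.428 0.081 0.05 ]
 [0.44  0.182 0.05 ]]
[[0.509 0.184 0.05 ]
 [0.499 0.074 0.05 ]
 [0.426 0.076 0.05 ]
 [0.437 0.175 0.05 ]]
```

```bash
python3 - <<'E'
from h import *
np.set_printoptions(precision=3,suppress=True)
o=bot.get_obs();print(R.from_rotvec(o['eef_rot']).as_matrix())
print('machine/scene base pts',plane('scene',[[402,200],[440,215],[520,180]],0))
print('box base scene',plane('scene',[[307,232],[345,243],[408,213]],0))
a,d=ray('scene',[[280,148],[354,176],[401,156]]);p,e=ray('side',[[361,171],[288,241],[344,297]])
print('box top'); 
for (i,j) in ((1,1),):print(tri([(a,d[i]),(p,e[j])]))
for z in(.15,.2,.25):print(z,plane('scene',[[354,176],[401,156],[280,148]],z).round(3).tolist(),plane('side',[[288,241],[344,272],[361,171],[397,205]],z).round(3).tolist())
print(proj('scene',[[.54,.03,.16]]))
c=bot.camera_model('scene')
E
python3 - <<'E'
import cv2
a=cv2.imread('pics/side0.png')[160:360,240:560];cv2.imwrite('pics/si_y.png',cv2.resize(a,None,fx=2.5,fy=2.5))
E
```

```text
[[-0.001  0.361 -0.933]
 [ 0.001 -0.933 -0.361]
 [-1.    -0.001  0.   ]]
machine/scene base pts [[ 0.65  -0.388  0.   ]
 [ 0.486 -0.41   0.   ]
 [ 0.535 -0.908  0.   ]]
box base scene [[ 0.634  0.046  0.   ]
 [ 0.508 -0.012  0.   ]
 [ 0.558 -0.329  0.   ]]
box top
[0.451 0.019 0.255]
0.15 [[0.644, -0.149, 0.15], [0.701, -0.415, 0.15], [1.022, -0.095, 0.15]] [[0.501, 0.052, 0.15], [0.518, -0.166, 0.15], [0.904, 0.005, 0.15], [0.854, -0.179, 0.15]]
0.2 [[0.549, -0.069, 0.2], [0.602, -0.315, 0.2], [0.899, -0.019, 0.2]] [[0.48, 0.038, 0.2], [0.496, -0.174, 0.2], [0.869, -0.008, 0.2], [0.821, -0.186, 0.2]]
0.25 [[0.453, 0.012, 0.25], [0.502, -0.215, 0.25], [0.776, 0.058, 0.25]] [[0.458, 0.024, 0.25], [0.473, -0.181, 0.25], [0.835, -0.021, 0.25], [0.788, -0.193, 0.25]]
[[329.635 195.962]]
```

View pics/si_y.png

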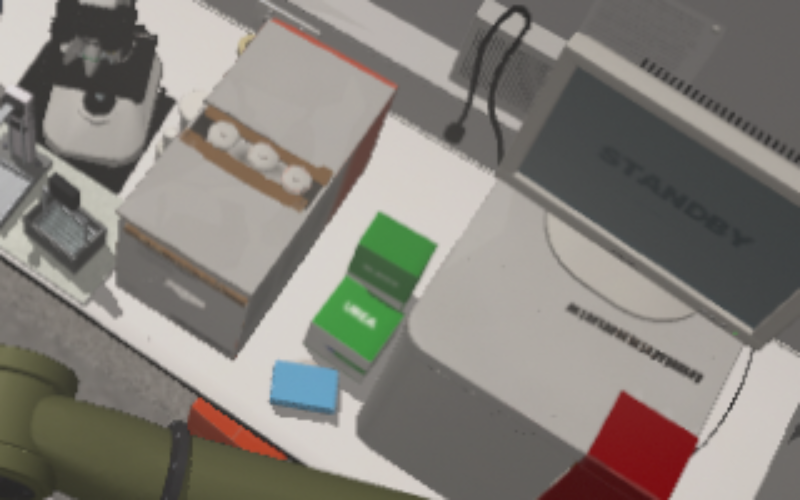

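```bash
cat >> h.py <<'E'
Rd=np.array([[0,1,0],[0,0,-1],[-1,0,0]],float) # columns: x=-z, y=+x, z=-y
def yawR(a): return R.from_rotvec([0,0,a]).as_matrix()@Rd
def rows(poses,p=None,Rm=None):
    """poses: list of (pos,yaw). print rows from measured pose"""
    o=bot.get_obs()
    p=np.array(o['tool_pos']) if p is None else p; Rm=R.from_rotvec(o['eef_rot']).as_matrix() if Rm is None else Rm
    out=[]
    for q,a in poses:
        T=yawR(a); s=Rm.T@(np.array(q)-p)*100; w=np.degrees(R.from_matrix(Rm.T@T).as_rotvec())
        r=[*np.round(s,2),*np.round(w,1)]; out.append([float(v) for v in r])
        p=p+Rm@np.array(r[:3])/100; Rm=Rm@R.from_rotvec(np.radians(r[3:])).as_matrix()
    for r in out:print(r,end=',\n')
    return out
E
python3 - <<'E'
from h import *
np.set_printoptions(precision=3,suppress=True)
o,d=ray('scene',[[430,108]]);p,e=ray('side',[[404,292]]);print(tri([(o,d[0]),(p,e[0])]))
print('up 4 rows of -6,0,0 ->z .461')
p0=np.array([.234,-.606,.461])
# arc
import math
P=[]
n=14
for i in range(1,n+1):
    f=i/n; az=math.atan2(-.606,.234)*(1-f)+f*math.atan2(.19,.44); r=.65*(1-f)+f*math.hypot(.44,.19)
    P.append(([r*math.cos(az),r*math.sin(az),.461-.10*max(0,(i-10)/4)],-1.2*(1-f)))
rows(P,p0)
E
```

```text
[ 0.497 -0.354  0.368]
up 4 rows of -6,0,0 ->z .461
[0.0, -1.6, -7.32, -5.0, 0.0, 0.1],
[0.0, -1.83, -7.13, -4.9, 0.0, -0.0],
[-0.0, -2.02, -6.93, -4.9, 0.0, -0.0],
[-0.0, -2.21, -6.74, -5.0, 0.0, -0.0],
[-0.0, -2.36, -6.53, -4.9, 0.0, -0.0],
[-0.0, -2.53, -6.32, -4.9, 0.0, -0.0],
[-0.01, -2.69, -6.11, -4.9, 0.0, -0.0],
[0.0, -2.83, -5.89, -4.9, 0.0, -0.0],
[0.0, -2.96, -5.67, -4.9, 0.0, -0.0],
[-0.0, -3.08, -5.45, -4.9, 0.0, -0.0],
[2.5, -3.19, -5.22, -4.9, 0.0, -0.0],
[2.5, -3.29, -5.0, -4.9, 0.0, -0.0],
[2.49, -3.39, -4.77, -5.0, 0.0, -0.0],
[2.5, -3.45, -4.54, -4.9, 0.0, -0.0],
```

>>> apply_moves(series=[[-6, 0, 0, 0, 0, 0], [-6, 0, 0, 0, 0, 0], [-6, 0, 0, 0, 0, 0], [-6, 0, 0, 0, 0, 0], [0, -1.2, -5.6, -3.8, 0, 0], [0, -1.3, -5.5, -3.8, 0, 0], [0, -1.5, -5.5, -3.8, 0, 0], [0, -1.6, -5.4, -3.8, 0, 0]], gripper=0, force=20)

```text
t: 1.15
tool_pos: [0.4059, -0.4564, 0.4619]
eef_rot: [1.856, 0.612, -1.857]
wrist_force: [0.0, 0.6, -0.2]
gripper_width: 1.001
```

```bash
python3 - <<'E'
from h import *
import math
P=[];n=12;o=bot.get_obs();x,y,_=o['tool_pos'];a0=math.atan2(y,x);r0=math.hypot(x,y)
M=R.from_rotvec(o['eef_rot']).as_matrix();y0=math.atan2(M[1,1],M[0,1]);print(y0)
for i in range(1,n+1):
    f=i/n; az=a0*(1-f)+f*math.atan2(.2,.42); r=r0*(1-f)+f*math.hypot(.42,.2)
    P.append(([r*math.cos(az),r*math.sin(az),.461-.08*max(0,(i-8)/4)],y0*(1-f)))
rows(P)
E
```

```text
-0.9342469870801248
[0.09, -2.13, -6.25, -4.5, 0.0, 0.1],
[-0.01, -2.29, -6.05, -4.4, 0.0, -0.0],
[0.0, -2.44, -5.86, -4.5, 0.0, -0.0],
[-0.0, -2.58, -5.65, -4.4, 0.0, -0.0],
[-0.01, -2.72, -5.45, -4.5, 0.0, -0.0],
[0.0, -2.84, -5.25, -4.5, 0.0, -0.0],
[-0.0, -2.95, -5.03, -4.4, 0.0, -0.0],
[-0.01, -3.06, -4.82, -4.5, 0.0, -0.0],
[2.0, -3.14, -4.61, -4.4, 0.0, -0.0],
[1.99, -3.23, -4.4, -4.5, 0.0, -0.0],
[2.0, -3.31, -4.18, -4.5, 0.0, -0.0],
[1.99, -3.36, -3.97, -4.4, 0.0, -0.0],
```

>>> apply_moves(series=[[0, -2.1, -5.8, -4.5, 0, 0], [0, -2.2, -5.8, -4.5, 0, 0], [0, -2.4, -5.8, -4.5, 0, 0], [0, -2.6, -5.7, -4.5, 0, 0], [0, -2.7, -5.5, -4.5, 0, 0], [0, -2.8, -5.2, -4.5, 0, 0], [0, -2.9, -5.0, -4.5, 0, 0], [0, -3.1, -4.8, -4.5, 0, 0]])

```text
t: 2.15
tool_pos: [0.5075, 0.0014, 0.462]
eef_rot: [1.43, 1.05, -1.431]
wrist_force: [-0.2, 0.8, 0.3]
gripper_width: 1.002
```

>>> apply_moves(series=[[2, -3.1, -4.6, -4.5, 0, 0], [2, -3.2, -4.4, -4.5, 0, 0], [2, -3.3, -4.2, -4.5, 0, 0], [2, -3.4, -4.0, -3.8, 0, 0], [0, 0, 0, 0, 0, 0], [0, 0, 0, 0, 0, 0]])

```text
t: 2.9
tool_pos: [0.414, 0.191, 0.3826]
eef_rot: [1.214, 1.205, -1.214]
wrist_force: [0.2, -0.7, -0.1]
gripper_width: 1.0
```

```bash
python3 - <<'E'
from h import *
np.set_printoptions(precision=3,suppress=True)
o=bot.get_obs();print(o['tool_pos'],o['q'],o['joint_vel']);print(R.from_rotvec(o['eef_rot']).as_matrix());grab('wrist','w1')
E
```

```text
[0.414 0.191 0.383] [ 0.347 -0.132 -0.736  1.596 -0.088  1.643 -0.398] [ 0.012  0.015  0.023 -0.014 -0.001  0.     0.   ]
[[ 0.001  1.    -0.007]
 [-0.001 -0.007 -1.   ]
 [-1.     0.001  0.001]]
```

View pics/w1.png

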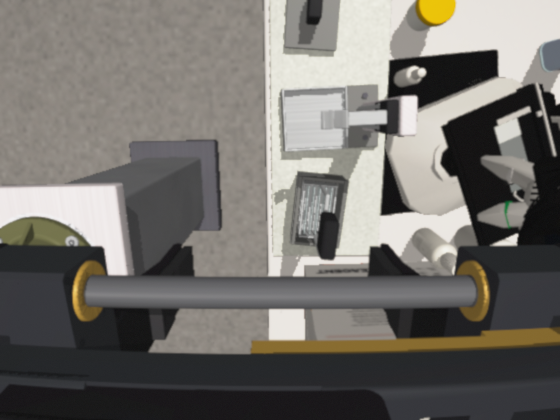

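The wrist view shows the dish at (318,212), the rack's block at (327,235), the hook's tip near (330,118), the post at (404,115) and part of the lid at (315,20). I'll zoom in to measure these.

```bash
python3 - <<'E'
import cv2
a=cv2.imread('pics/w1.png')[0:150,260:460];cv2.imwrite('pics/w1a.png',cv2.resize(a,None,fx=4,fy=4,interpolation=cv2.INTER_CUBIC))
a=cv2.imread('pics/w1.png')[150:290,260:460];cv2.imwrite('pics/w1b.png',cv2.resize(a,None,fx=4,fy=4,interpolation=cv2.INTER_CUBIC))
E
```

```text
(no output)
```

View pics/w1a.png

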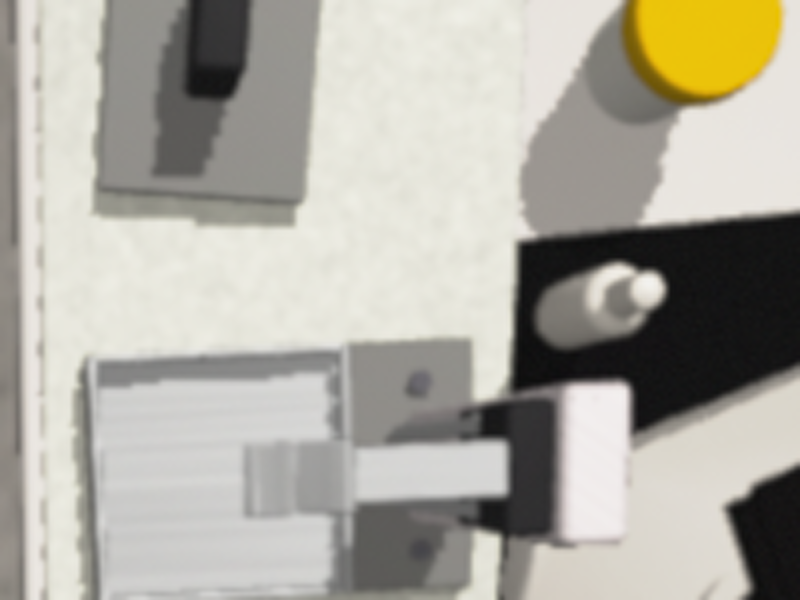

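View pics/w1b.png

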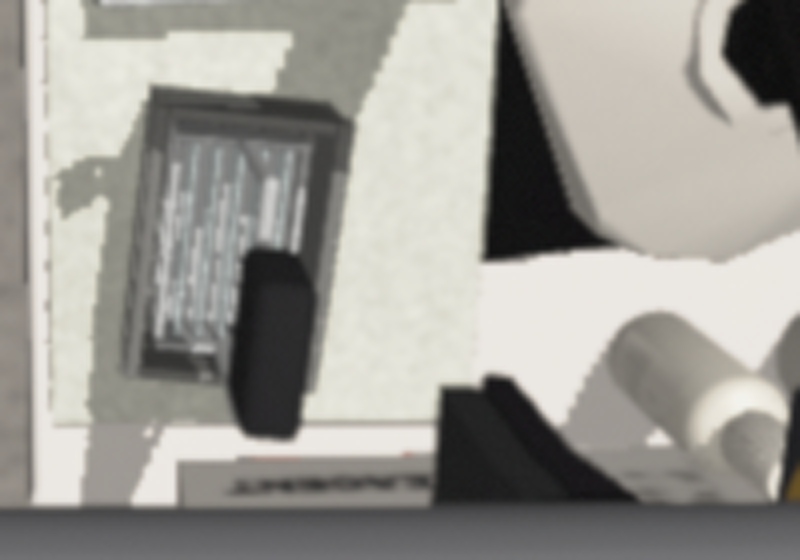

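```bash
python3 - <<'E'
from h import *
np.set_printoptions(precision=4,suppress=True)
def A(l):return [[260+x/4-.375,y/4-.375] for x,y in l]
def B(l):return [[260+x/4-.375,150+y/4-.375] for x,y in l]
W=lambda l,z:plane('wrist',l,z,'w1')
m=.003
print('block top corners',W(B([(250,263),(312,292),(300,438),(246,426)]),.166+m))
print('block top: (260?)',W(B([(258,285),(313,292),(300,438),(246,430)]),.166+m))
print('dish rim outer',W(B([(152,87),(355,122),(315,390),(122,375)]),.05+m))
print('dish rim inner',W(B([(175,121),(338,138),(308,385),(140,372)]),.05+m))
print('lip front edge',W(A([(247,443),(245,515)]),.183+m))
print('rear V top',W(A([(352,443),(352,513)]),.183+m))
print('seat',W(A([(290,443),(290,515)]),.172+m))
print('arm',W(A([(505,440),(505,496)]),.183+m))
print('post top',W(A([(560,383),(630,380),(627,545),(553,540)]),.179+m))
print('pan rim',W(A([(88,358),(346,348),(348,590),(100,597)]),.022+m))
print('lid',W(A([(98,187),(300,203),(320,0)]),.011+m))
print('knob top near',W(A([(188,68),(240,75),(248,0)]),.051+m))
E
```

```text
block top corners [[0.4598 0.1556 0.169 ]
 [0.4773 0.1471 0.169 ]
 [0.4755 0.1033 0.169 ]
 [0.4598 0.1072 0.169 ]]
block top: (260?) [[0.4622 0.1492 0.169 ]
 [0.4776 0.1471 0.169 ]
 [0.4755 0.1033 0.169 ]
 [0.4599 0.1059 0.169 ]]
dish rim outer [[0.4379 0.1872 0.053 ]
 [0.5098 0.1743 0.053 ]
 [0.4992 0.0736 0.053 ]
 [0.4274 0.0802 0.053 ]]
dish rim inner [[0.4461 0.1751 0.053 ]
 [0.504  0.1686 0.053 ]
 [0.4965 0.0756 0.053 ]
 [0.434  0.0813 0.053 ]]
lip front edge [[0.4548 0.2678 0.186 ]
 [0.4546 0.2504 0.186 ]]
rear V top [[0.4808 0.2678 0.186 ]
 [0.4813 0.2508 0.186 ]]
seat [[0.467  0.268  0.175 ]
 [0.4674 0.25   0.175 ]]
arm [[0.5189 0.2687 0.186 ]
 [0.5197 0.2551 0.186 ]]
post top [[0.5332 0.2827 0.182 ]
 [0.551  0.2837 0.182 ]
 [0.5533 0.2429 0.182 ]
 [0.5339 0.2441 0.182 ]]
pan rim [[0.4164 0.2999 0.025 ]
 [0.5073 0.3032 0.025 ]
 [0.5108 0.2183 0.025 ]
 [0.4202 0.2161 0.025 ]]
lid [[0.4203 0.359  0.014 ]
 [0.4916 0.3536 0.014 ]
 [0.4973 0.4211 0.014 ]]
knob top near [[0.449  0.3882 0.054 ]
 [0.4657 0.3861 0.054 ]
 [0.4681 0.4089 0.054 ]]
```

>>> apply_moves(series=[[3, 1.8, 2.2, 1.5, 0, 0], [4, 1.8, 2.2, 1.5, 0, 0], [5, 1.8, 2.0, 1.5, 0, 0], [4, 0, 0, 0, 0, 0], [4, 0, 0, 0, 0, 0], [0, 0, 0, 0, 0, 0]])

```text
t: 3.7
tool_pos: [0.4643, 0.1239, 0.1799]
eef_rot: [1.27, 1.171, -1.279]
wrist_force: [-0.2, 0.1, -0.2]
gripper_width: 0.999
```

```bash
python3 - <<'E'
from h import *
np.set_printoptions(precision=4,suppress=True)
o=bot.get_obs();print(o['tool_pos']);print(R.from_rotvec(o['eef_rot']).as_matrix());grab('wrist','w2')
E
```

```text
[0.4643 0.1239 0.1799]
[[-0.0065  0.9961 -0.0875]
 [-0.0002 -0.0875 -0.9962]
 [-1.     -0.0065  0.0008]]
```

View pics/w2.png

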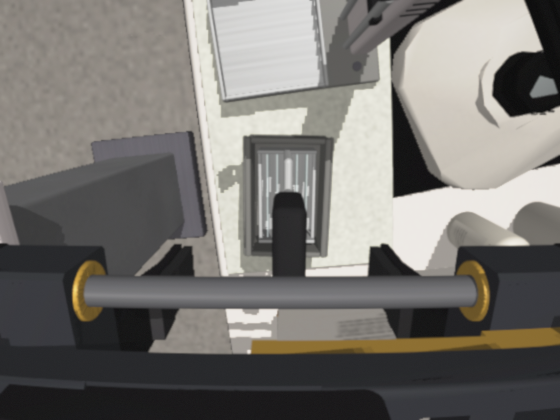

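The block is centred at (289,230), about 4 mm to the +x side of the jaw centre. The dish edges are parallel to the jaws.

>>> apply_moves(series=[[1, 0.4, -0.2, 0, 0, 0], [2, 0, 0, 0, 0, 0], [2, 0, 0, 0, 0, 0], [0, 0, 0, 0, 0, 0]])

```text
t: 4.25
tool_pos: [0.47, 0.1274, 0.1324]
eef_rot: [1.271, 1.168, -1.272]
wrist_force: [-0.7, 0.0, 0.3]
gripper_width: 1.0
```

>>> apply_moves(series=[[0, 0, 0, 0, 0, 0], [0, 0, 0, 0, 0, 0], [0, 0, 0, 0, 0, 0], [0, 0, 0, 0, 0, 0], [0, 0, 0, 0, 0, 0], [0, 0, 0, 0, 0, 0]], gripper=255, force=25)

```text
t: 5.0
tool_pos: [0.4699, 0.1275, 0.1325]
eef_rot: [1.271, 1.168, -1.272]
wrist_force: [0.8, 0.5, -0.9]
gripper_width: 0.401
```

```bash
python3 - <<'E'
from h import *
np.set_printoptions(precision=4,suppress=True)
o=bot.get_obs();print(o['tool_pos'],o['gripper_width'],o['wrist_force']);print(R.from_rotvec(o['eef_rot']).as_matrix())
E
```

```text
[0.4699 0.1275 0.1325] 0.40054854305335075 [ 0.7601  0.521  -0.9084]
[[-0.0001  0.9964 -0.0849]
 [-0.0001 -0.0849 -0.9964]
 [-1.     -0.      0.0001]]
```

>>> apply_moves(series=[[0, 0, 0, 0, 0, 0], [0, 0, 0, 0, 0, 0], [0, 0, 0, 0, 0, 0], [0, 0, 0, 0, 0, 0]])

```text
t: 5.5
tool_pos: [0.4697, 0.1274, 0.1324]
eef_rot: [1.271, 1.168, -1.272]
wrist_force: [-0.8, -0.1, -1.0]
gripper_width: 0.204
```

>>> apply_moves(series=[[-1, 0, 0, 0, 0, 0], [-2, 0, 0, 0, 0, 0], [-3, 0, 0, 0, 0, 0], [-3, 0, 0, 0, 0, 0], [-1, 0, 0, 0, 0, 0], [0, 0, 0, 0, 0, 0], [0, 0, 0, 0, 0, 0]])

```text
t: 6.38
tool_pos: [0.4691, 0.1272, 0.2312]
eef_rot: [1.27, 1.169, -1.273]
wrist_force: [-0.7, 0.7, -2.1]
gripper_width: 0.203
```

```bash
python3 - <<'E'
from h import *
np.set_printoptions(precision=4,suppress=True)
o=bot.get_obs();print(o['tool_pos'],o['gripper_width'],o['wrist_force']);grab('wrist','w3');grab('scene','s3');grab('side','d3')
a=cv2.imread('pics/s3.png')[130:290,200:400];b=cv2.imread('pics/d3.png')[150:310,180:380]
cv2.imwrite('pics/c3.png',np.hstack([cv2.resize(a,None,fx=2,fy=3),cv2.resize(b,None,fx=2,fy=3)]))
e=.127
P=[]
M=R.from_rotvec(o['eef_rot']).as_matrix()
for i in range(1,4):
    P.append((np.array([o['tool_pos'][0]+(.43-.4697)*i/3,.1274+(.19-.1274)*i/3,.2224]),-.085+.03*i/3))
for i in range(1,4):
    P.append((np.array([.43,.19+.0695*i/3,.2224]),-.055+.095*i/3))
rows(P)
E
```

```text
[0.4691 0.1272 0.2312] 0.2029267106519672 [-0.6816  0.7407 -2.135 ]
[0.9, -1.51, -1.97, -0.6, 0.0, 0.1],
[0.0, -1.47, -1.99, -0.5, 0.0, 0.0],
[0.0, -1.46, -1.99, -0.6, 0.0, 0.0],
[0.0, -0.07, -2.32, -1.8, 0.0, 0.0],
[0.0, -0.06, -2.31, -1.8, 0.0, 0.0],
[0.0, 0.02, -2.32, -1.9, 0.0, 0.0],
```

View pics/c3.png

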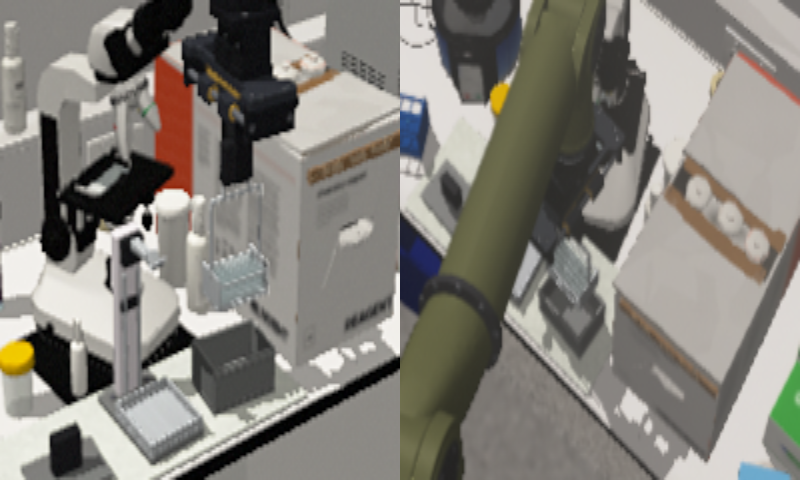

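View pics/w3.png

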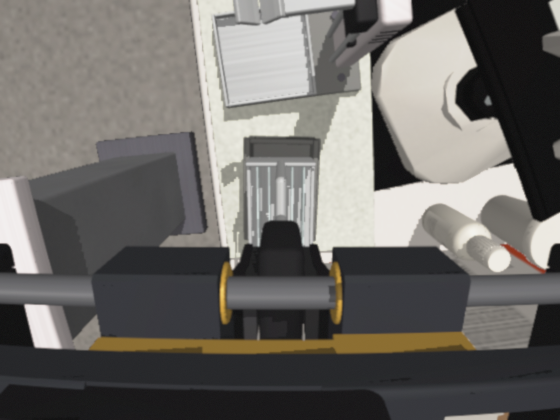

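The rack is clear of the dish and upright, so I'll carry it to the front of the hook.

>>> apply_moves(series=[[0, -1.5, -2.0, -0.6, 0, 0], [0, -1.5, -2.0, -0.6, 0, 0], [0, -1.4, -2.0, -0.6, 0, 0], [0, 0, -2.3, -1.8, 0, 0], [0, 0, -2.3, -1.8, 0, 0], [0, 0, -2.3, -1.8, 0, 0], [0, 0, 0, 0, 0, 0], [0, 0, 0, 0, 0, 0]])

```text
t: 7.52
tool_pos: [0.4322, 0.2592, 0.2321]
eef_rot: [1.178, 1.228, -1.18]
wrist_force: [0.8, -0.2, -2.0]
gripper_width: 0.205
```

```bash
python3 - <<'E'
from h import *
np.set_printoptions(precision=4,suppress=True)
o=bot.get_obs();print(o['tool_pos'],o['gripper_width'],o['wrist_force'],o['joint_vel']);print(R.from_rotvec(o['eef_rot']).as_matrix());grab('wrist','w4');grab('scene','s4')
a=cv2.imread('pics/s4.png')[150:290,200:350]
cv2.imwrite('pics/c4.png',cv2.resize(a,None,fx=4,fy=4,interpolation=cv2.INTER_CUBIC))
E
```

```text
[0.4322 0.2592 0.2321] 0.20501410131306888 [ 0.7554 -0.2492 -2.048 ] [ 0.0123 -0.0129  0.0116  0.0069 -0.0014  0.0006  0.0009]
[[-0.0009  0.9992  0.0406]
 [-0.0005  0.0406 -0.9992]
 [-1.     -0.0009  0.0005]]
```

View pics/c4.png

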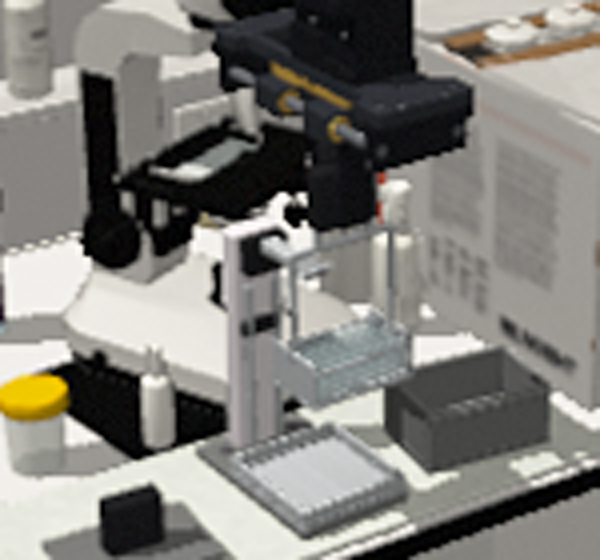

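View pics/w4.png

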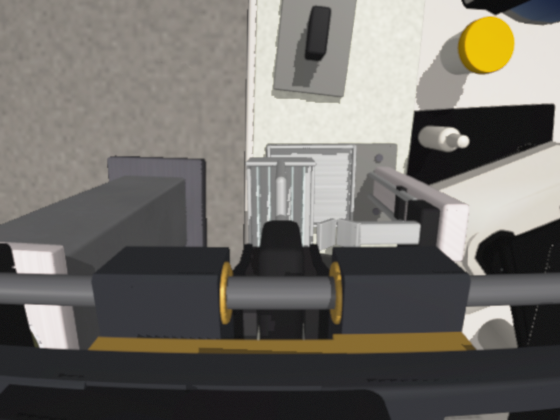

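```bash
python3 - <<'E'
from h import *
np.set_printoptions(precision=4,suppress=True)
for x,y,nm in((295,251,'bar left end'),(391,225,'bar right'),(303,395,'basket bl'),):
    o,d=ray('scene',[[200+x/4-.4,150+y/4-.4]]);s=(.432-o[0])/d[0,0];print(nm,o+s*d[0])
o=bot.get_obs()
# wrist: lip edge and hook sides
for z in(.186,):print(plane('wrist',[[319,224],[319,252],[350,222],[350,246],[418,223],[418,245]],z,'w4'))
# bar in wrist view far upright corner
print(plane('wrist',[[247,161],[313,161]],.1,'w4'))
print(proj('scene',[[.4675,.2595,.178],[.4535,.2595,.186]])-[200,150])
E
```

```text
bar left end [0.432  0.2944 0.2188]
bar right [0.432  0.2197 0.2182]
basket bl [0.432  0.2901 0.1107]
[[0.4557 0.2668 0.186 ]
 [0.4569 0.2483 0.186 ]
 [0.4748 0.2688 0.186 ]
 [0.4762 0.2531 0.186 ]
 [0.5177 0.2699 0.186 ]
 [0.5198 0.2553 0.186 ]]
[[0.4027 0.2931 0.1   ]
 [0.4577 0.2953 0.1   ]]
[[77.7541 68.0898]
 [80.4829 67.3545]]
```

>>> apply_moves(series=[[0, 0.9, 0, 0, 0, 0], [0, 1.4, 0.1, 0, 0, 0], [0, 1.4, 0.1, 0, 0, 0], [0, 0, 0, 0, 0, 0], [0, 0, 0, 0, 0, 0]])

```text
t: 8.25
tool_pos: [0.4688, 0.2593, 0.2322]
eef_rot: [1.179, 1.229, -1.18]
wrist_force: [-0.5, 0.6, -1.2]
gripper_width: 0.203
```

```bash
python3 - <<'E'
from h import *
np.set_printoptions(precision=4,suppress=True)
o=bot.get_obs();print(o['tool_pos'],o['gripper_width'],o['wrist_force']);grab('wrist','w5');grab('scene','s5')
a=cv2.imread('pics/s5.png')[150:290,200:350]
cv2.imwrite('pics/c5.png',cv2.resize(a,None,fx=4,fy=4,interpolation=cv2.INTER_CUBIC))
E
```

```text
[0.4688 0.2593 0.2322] 0.2031662216464735 [-0.4589  0.5773 -1.1595]
```

View pics/c5.png

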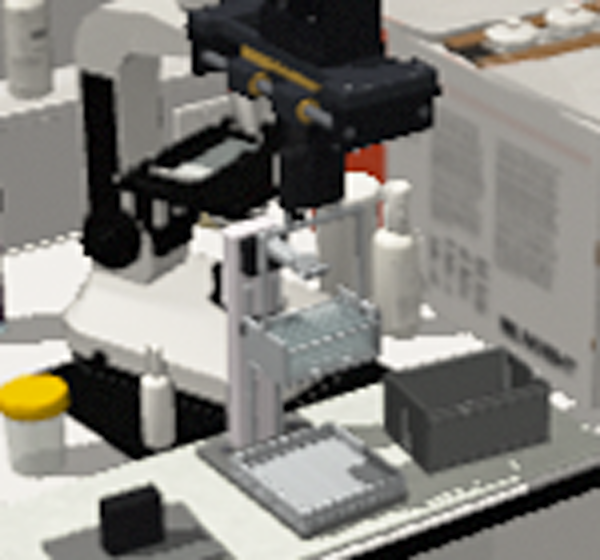

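View pics/w5.png

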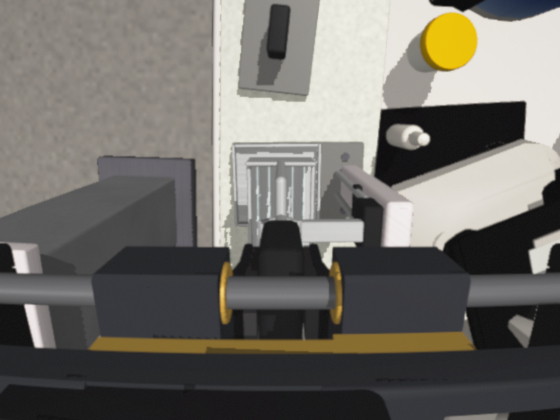

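The bar passes above the hook with clear space under it, and the arm lines up with the block. Now lowering.

>>> apply_moves(series=[[1, 0, 0, 0, 0, 0], [1, 0, 0, 0, 0, 0], [0.8, 0, 0, 0, 0, 0], [0.4, 0, 0, 0, 0, 0], [0, 0, 0, 0, 0, 0], [0, 0, 0, 0, 0, 0]])

```text
t: 9.1
tool_pos: [0.4692, 0.2592, 0.2008]
eef_rot: [1.18, 1.228, -1.179]
wrist_force: [-0.2, -0.1, -1.6]
gripper_width: 0.206
```

>>> apply_moves(series=[[0.3, 0, 0, 0, 0, 0], [0.2, 0, 0, 0, 0, 0], [0, 0, 0, 0, 0, 0], [0, 0, 0, 0, 0, 0]])

```text
t: 9.6
tool_pos: [0.4689, 0.2591, 0.1956]
eef_rot: [1.179, 1.228, -1.179]
wrist_force: [-0.1, -0.2, -1.2]
gripper_width: 0.206
```

```bash
python3 - <<'E'
from h import *
np.set_printoptions(precision=4,suppress=True)
o=bot.get_obs();print(o['tool_pos'],o['gripper_width'],o['wrist_force']);grab('wrist','w6');grab('scene','s6')
a=cv2.imread('pics/s6.png')[180:250,230:310];b=cv2.imread('pics/w6.png')[130:260,220:400]
cv2.imwrite('pics/c6.png',np.hstack([cv2.resize(a,(400,350),interpolation=cv2.INTER_CUBIC),cv2.resize(b,(400,350))]))
E
```

```text
[0.4689 0.2591 0.1956] 0.20610836442463665 [-0.0631 -0.2408 -1.1808]
```

View pics/c6.png

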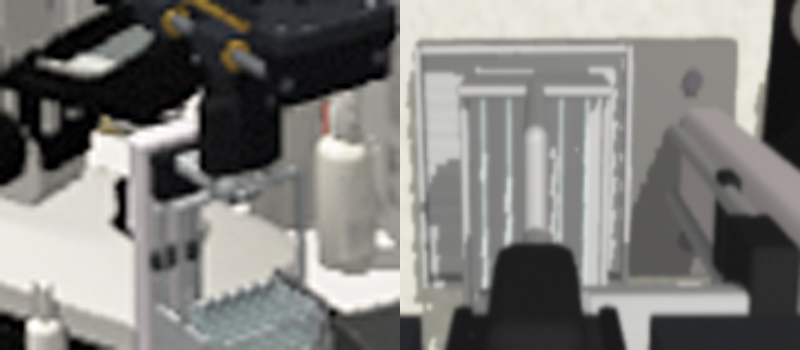

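>>> apply_moves(series=[[0.25, 0, 0, 0, 0, 0], [0.25, 0, 0, 0, 0, 0], [0, 0, 0, 0, 0, 0], [0, 0, 0, 0, 0, 0]])

```text
t: 10.2
tool_pos: [0.4689, 0.2592, 0.1906]
eef_rot: [1.179, 1.228, -1.179]
wrist_force: [-1.1, 0.3, 1.5]
gripper_width: 0.203
```

>>> apply_moves(series=[[0.25, 0, 0, 0, 0, 0], [0.25, 0, 0, 0, 0, 0], [0, 0, 0, 0, 0, 0], [0, 0, 0, 0, 0, 0]])

```text
t: 10.7
tool_pos: [0.469, 0.2592, 0.1856]
eef_rot: [1.179, 1.228, -1.179]
wrist_force: [-3.2, 0.2, 3.8]
gripper_width: 0.202
```

>>> apply_moves(series=[[0.3, -0.1, 0, 0, 0, 0], [0.3, 0, 0, 0, 0, 0], [0.2, 0, 0, 0, 0, 0], [0, 0, 0, 0, 0, 0], [0, 0, 0, 0, 0, 0], [0, 0, 0, 0, 0, 0]])

```text
t: 11.45
tool_pos: [0.4685, 0.2592, 0.1781]
eef_rot: [1.18, 1.227, -1.178]
wrist_force: [-2.9, -1.2, 6.4]
gripper_width: 0.206
```

```bash
python3 - <<'E'
from h import *
np.set_printoptions(precision=4,suppress=True)
o=bot.get_obs();print(o['tool_pos'],o['gripper_width'],o['wrist_force'],o['ft_torque']);grab('wrist','w7');grab('scene','s7')
a=cv2.imread('pics/s7.png')[180:250,230:310];b=cv2.imread('pics/w7.png')[130:260,220:400]
cv2.imwrite('pics/c7.png',np.hstack([cv2.resize(a,(400,350),interpolation=cv2.INTER_CUBIC),cv2.resize(b,(400,350))]))
E
```

```text
[0.4685 0.2592 0.1781] 0.20574375670339512 [-2.926  -1.1544  6.4339] [-0.1823  0.5686 -0.0186]
```

View pics/c7.png

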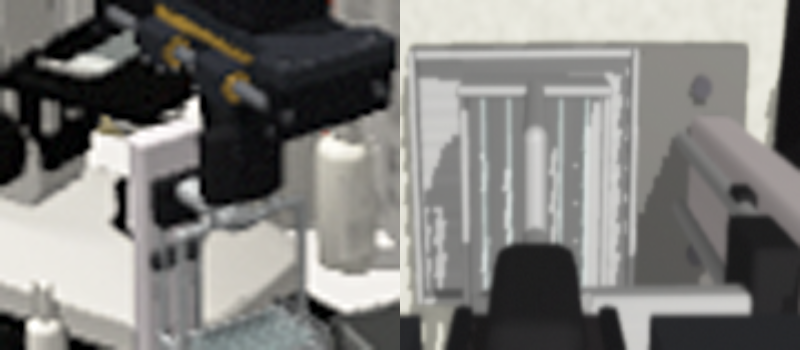

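The force rose by about 8 N, so the hook has given roughly 18 mm and the bar is in the V. Easing up and letting go.

>>> apply_moves(series=[[-0.4, 0, 0, 0, 0, 0], [-0.5, 0, 0, 0, 0, 0], [-0.4, 0, 0, 0, 0, 0], [-0.15, -0.1, 0, 0, 0, 0], [0, 0, 0, 0, 0, 0], [0, 0, 0, 0, 0, 0]])

```text
t: 12.3
tool_pos: [0.468, 0.259, 0.1921]
eef_rot: [1.181, 1.227, -1.178]
wrist_force: [3.4, 1.6, 0.8]
gripper_width: 0.206
```

>>> apply_moves(series=[[0, 0.1, 0, 0, 0, 0], [0, 0, 0, 0, 0, 0], [0, 0, 0, 0, 0, 0]])

```text
t: 12.68
tool_pos: [0.4681, 0.2591, 0.192]
eef_rot: [1.179, 1.228, -1.179]
wrist_force: [2.1, 2.2, 0.8]
gripper_width: 0.203
```

>>> apply_moves(series=[[0, 0, 0, 0, 0, 0]])

```text
t: 12.8
tool_pos: [0.4681, 0.2591, 0.192]
eef_rot: [1.179, 1.228, -1.179]
wrist_force: [2.6, 2.3, 0.2]
gripper_width: 0.204
```

>>> apply_moves(series=[[0, 0, 0, 0, 0, 0], [0, 0, 0, 0, 0, 0], [0, 0, 0, 0, 0, 0], [0, 0, 0, 0, 0, 0], [0, 0, 0, 0, 0, 0]], gripper=120)

```text
t: 13.42
tool_pos: [0.468, 0.259, 0.192]
eef_rot: [1.179, 1.228, -1.179]
wrist_force: [-0.1, -1.1, -0.1]
gripper_width: 0.524
```

```bash
python3 - <<'E'
from h import *
np.set_printoptions(precision=4,suppress=True)
o=bot.get_obs();print(o['tool_pos'],o['gripper_width'],o['wrist_force']);grab('wrist','w8');grab('scene','s8')
a=cv2.imread('pics/s8.png')[180:250,230:310];b=cv2.imread('pics/w8.png')[130:260,220:400]
cv2.imwrite('pics/c8.png',np.hstack([cv2.resize(a,(400,350),interpolation=cv2.INTER_CUBIC),cv2.resize(b,(400,350))]))
E
```

```text
[0.468 0.259 0.192] 0.5237902294611267 [-0.1395 -1.1412 -0.1175]
```

View pics/c8.png

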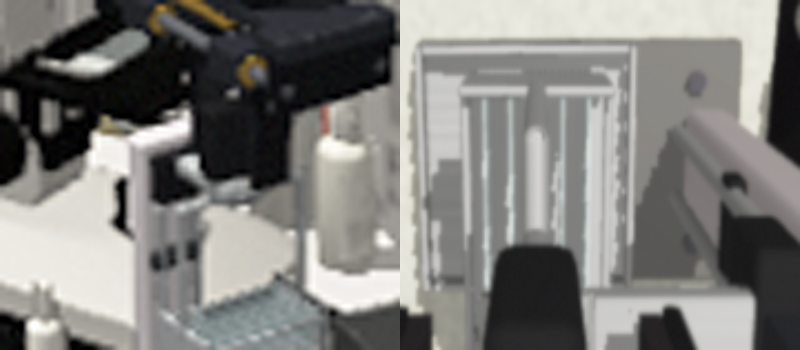

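The rack hangs by itself and the fingers are off the block. Retreating straight up.

>>> apply_moves(series=[[0, 0, 0, 0, 0, 0], [-1, 0, 0, 0, 0, 0], [-2, 0, 0, 0, 0, 0], [-4, 0, 0, 0, 0, 0], [-5, 0, 0, 0, 0, 0], [0, -0.5, -4, 0, 0, 0], [0, 0, -4, 0, 0, 0], [0, 0, 0, 0, 0, 0]])

```text
t: 14.52
tool_pos: [0.458, 0.3423, 0.3127]
eef_rot: [1.176, 1.233, -1.174]
wrist_force: [0.0, -0.3, -0.1]
gripper_width: 0.528
```

>>> apply_moves(series=[[0, 0, 0, 0, 0, 0], [0, 0, 0, 0, 0, 0]], gripper=0)

```text
t: 14.78
tool_pos: [0.4605, 0.3373, 0.3121]
eef_rot: [1.18, 1.226, -1.181]
wrist_force: [0.4, 0.2, -0.1]
gripper_width: 0.673
```

```bash
python3 - <<'E'
from h import *
np.set_printoptions(precision=4,suppress=True)
o=bot.get_obs();print(o['tool_pos'],o['gripper_width'],o['wrist_force']);grab('wrist','w9');grab('scene','s9')
a=cv2.imread('pics/s9.png')[150:310,200:350]
cv2.imwrite('pics/c9.png',cv2.resize(a,None,fx=3.7,fy=3.7,interpolation=cv2.INTER_CUBIC))
E
```

```text
[0.4605 0.3373 0.3121] 0.6732937136743649 [ 0.4451  0.1816 -0.1399]
```

View pics/c9.png

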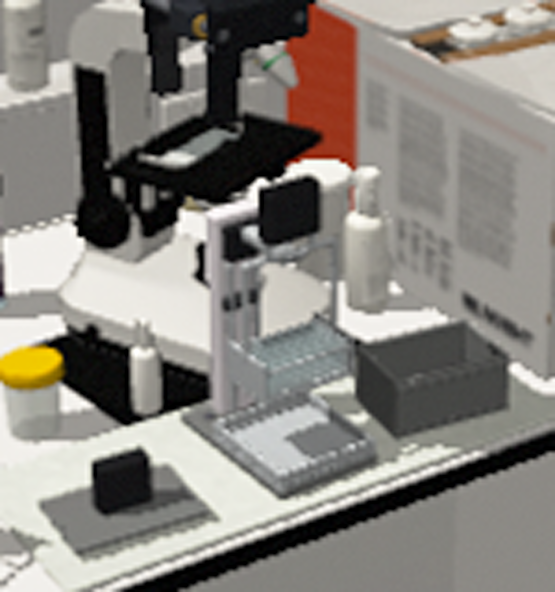

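View pics/w9.png

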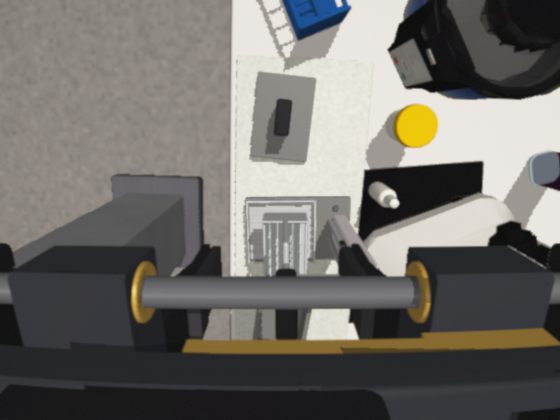

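The rack hangs on the hook, upright. The lid is fully visible at (282,117), so I'll measure its corners and knob with masks.

```bash
python3 - <<'E'
from h import *
np.set_printoptions(precision=4,suppress=True)
im=np.load('pics/w9.npz')['im'].astype(int)
sub=im[60:170,242:325]
g=sub.mean(2)
m=((g<160)).astype(np.uint8); 
n,l,st,c=cv2.connectedComponentsWithStats(m);print(st,c)
k=(g<60).astype(np.uint8);n,l,st,c=cv2.connectedComponentsWithStats(k);print(st)
a=sub.astype(np.uint8)[:,:,::-1];cv2.imwrite('pics/c9b.png',cv2.resize(a,None,fx=5,fy=5,interpolation=cv2.INTER_CUBIC))
E
```

```text
[[   0    0   83  110 3984]
 [  43    0   20    9  109]
 [   8   12   66   92 5037]] [[42.566  51.5535]
 [49.844   2.8165]
 [39.57   57.949 ]]
[[   0    0   83  110 8622]
 [  32   40   17   36  508]]
```

View pics/c9b.png

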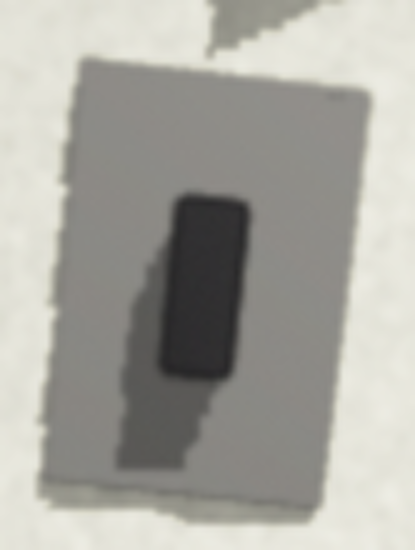

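```bash
python3 - <<'E'
from h import *
np.set_printoptions(precision=4,suppress=True)
def W(l,z):
    P=plane('wrist',[[242+x/5-.4,60+y/5-.4] for x,y in l],z,'w9');print(P);print('c',P.mean(0));
    f=lambda a,b:np.arctan2(*(b-a)[[1,0]])
    print('yaws',f(P[0],P[1]),f(P[3],P[2]),f(P[3],P[0])-np.pi/2,f(P[2],P[1])-np.pi/2)
W([(82,60),(372,92),(318,505),(44,485)],.014)
W([(178,194),(249,201),(233,381),(161,373)],.054)
E
```

```text
[[0.4279 0.4618 0.014 ]
 [0.4999 0.457  0.014 ]
 [0.492  0.3539 0.014 ]
 [0.4206 0.3563 0.014 ]]
c [0.4601 0.4073 0.014 ]
yaws -0.06642031030225211 -0.034904488434404496 -0.06911939623193719 -0.07674381910001227
[[0.4532 0.4286 0.054 ]
 [0.4695 0.4276 0.054 ]
 [0.4676 0.3868 0.054 ]
 [0.4507 0.388  0.054 ]]
c [0.4602 0.4078 0.054 ]
yaws -0.05667625432678508 -0.07098986312325964 -0.06184214161382817 -0.046973144425747515
```

>>> apply_moves(series=[[3, 0, -1.8, 1.5, 0, 0], [5, 0, -1.8, 1.6, 0, 0], [5, -0.1, -1.8, 1.6, 0, 0], [5, 0, -1.6, 1.5, 0, 0], [4, 0, 0, 0, 0, 0], [2, 0, 0, 0, 0, 0], [0, 0, 0, 0, 0, 0], [0, 0, 0, 0, 0, 0]])

```text
t: 15.88
tool_pos: [0.4599, 0.4094, 0.0739]
eef_rot: [1.262, 1.176, -1.257]
wrist_force: [1.0, -0.1, 0.9]
gripper_width: 1.003
```

```bash
python3 - <<'E'
from h import *
np.set_printoptions(precision=4,suppress=True)
o=bot.get_obs();print(o['tool_pos'],o['gripper_width'],o['wrist_force']);print(R.from_rotvec(o['eef_rot']).as_matrix())
rows([([.460,.4075,.021],-.065)])
E
```

```text
[0.4599 0.4094 0.0739] 1.0030281863823844 [ 1.0269 -0.1332  0.8709]
[[ 0.0024  0.9977 -0.0683]
 [ 0.0017 -0.0683 -0.9977]
 [-1.      0.0022 -0.0019]]
[5.29, 0.01, 0.2, -0.2, -0.1, -0.1],
```

>>> apply_moves(series=[[1.5, 0, 0.2, 0, 0, 0], [1.5, 0, 0, 0, 0, 0], [1.3, 0, 0, 0, 0, 0], [1.0, 0, 0, 0, 0, 0], [0, 0, 0, 0, 0, 0], [0, 0, 0, 0, 0, 0]])

```text
t: 16.62
tool_pos: [0.4587, 0.4071, 0.0192]
eef_rot: [1.259, 1.177, -1.258]
wrist_force: [0.0, 0.8, -0.3]
gripper_width: 0.999
```

>>> apply_moves(series=[[0, 0, 0, 0, 0, 0], [0, 0, 0, 0, 0, 0], [0, 0, 0, 0, 0, 0], [0, 0, 0, 0, 0, 0], [0, 0, 0, 0, 0, 0], [0, 0, 0, 0, 0, 0], [0, 0, 0, 0, 0, 0], [0, 0, 0, 0, 0, 0]], gripper=255, force=20)

```text
t: 17.62
tool_pos: [0.4587, 0.4067, 0.019]
eef_rot: [1.259, 1.176, -1.259]
wrist_force: [-0.0, -0.4, 0.6]
gripper_width: 0.201
```

>>> apply_moves(series=[[0, 0, 0, 0, 0, 0], [0, 0, 0, 0, 0, 0], [0, 0, 0, 0, 0, 0]])

```text
t: 18.0
tool_pos: [0.4587, 0.4067, 0.019]
eef_rot: [1.259, 1.176, -1.259]
wrist_force: [0.3, 0.1, 0.6]
gripper_width: 0.206
```

>>> apply_moves(series=[[-2, 0, 0, 0, 0, 0], [-5, 0, 0, 0, 0, 0], [-6, 0, 0, 0, 0, 0], [-6, 0, 0, 0, 0, 0], [-6, 0, 0, 0, 0, 0], [-3, 0, 0, 0, 0, 0], [0, 0, 0, 0, 0, 0], [0, 0, 0, 0, 0, 0]])

```text
t: 19.0
tool_pos: [0.4579, 0.4062, 0.2981]
eef_rot: [1.257, 1.176, -1.26]
wrist_force: [-0.6, -0.7, -3.0]
gripper_width: 0.203
```

```bash
python3 - <<'E'
from h import *
np.set_printoptions(precision=4,suppress=True)
o=bot.get_obs();print(o['tool_pos'],o['gripper_width'],o['wrist_force'])
P=[(np.array([.452,.407-.0278*0+(.129-.407)*i/7,.297]),-.066-.03*i/7) for i in range(1,8)]
rows(P)
grab('wrist','w10')
E
```

```text
[0.4579 0.4062 0.2981] 0.20337546205123544 [-0.5619 -0.7114 -3.0487]
[0.11, -0.33, 3.93, 0.2, 0.1, 0.1],
[0.0, 0.28, 3.96, 0.2, -0.0, -0.0],
[0.0, 0.29, 3.96, 0.3, -0.0, -0.0],
[-0.0, 0.32, 3.96, 0.2, -0.0, -0.0],
[-0.0, 0.33, 3.96, 0.3, -0.0, -0.0],
[-0.0, 0.34, 3.95, 0.2, -0.0, -0.0],
[-0.0, 0.37, 3.96, 0.3, -0.0, -0.0],
```

View pics/w10.png

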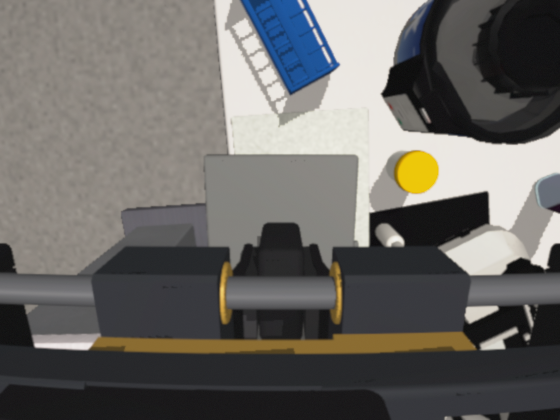

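```bash
python3 - <<'E'
from h import *
np.set_printoptions(precision=4,suppress=True)
c=bot.camera_model('wrist');K=c['K'];H=np.array(c['hand_eye'])
im=cv2.imread('pics/w10.png').astype(int).mean(2)
# refine far edge rows at several columns
from numpy import *
for col in(230,260,300,330):
    g=diff(im[140:175,col]);r=140+argmin(g)+.5;print(col,r)
for row in(190,220):
    g=diff(im[row,190:240]);g2=diff(im[row,330:372]);print(row,190+argmin(g)+.5,190+argmax(g)+.5,330+argmax(g2)+.5)
u=cv2.undistortPoints(array([[205.,155],[357,155],[204,190],[358,190],[204,235],[358,235]]).reshape(-1,1,2),K,c['distortion']).reshape(-1,2)
d=c_[u,ones(len(u))]@H[:3,:3].T;o=H[:3,3];s=(.005-o[0])/d[:,0];print(o+d*s[:,None])
E
```

```text
230 153.5
260 153.5
300 153.5
330 153.5
190 204.5 206.5 356.5
220 191.5 207.5 355.5
[[ 0.005  -0.0357 -0.0534]
 [ 0.005   0.0362 -0.0533]
 [ 0.005  -0.0371 -0.0365]
 [ 0.005   0.0376 -0.0365]
 [ 0.005  -0.0384 -0.0135]
 [ 0.005   0.0389 -0.0134]]
```

The lid sits square in the jaws (far edge at row 154, columns 205–357) and is within about 1 mm of centre. Carrying it over the rack to the dish.

>>> apply_moves(series=[[0, -0.3, 3.0, 0.2, 0, 0], [0, 0.3, 4.0, 0.2, 0, 0], [0, 0.3, 4.0, 0.2, 0, 0], [0, 0.3, 4.0, 0.3, 0, 0], [0, 0.3, 4.0, 0.3, 0, 0], [0, 0.4, 4.0, 0.3, 0, 0], [0, 0.4, 4.0, 0.3, 0, 0], [0, 0, 0.7, 0, 0, 0]])

```text
t: 20.05
tool_pos: [0.4528, 0.1254, 0.2974]
eef_rot: [1.284, 1.158, -1.289]
wrist_force: [0.7, -0.1, -1.4]
gripper_width: 0.206
```

>>> apply_moves(series=[[2, 0, 0, 0, 0, 0], [3, 0, 0, 0, 0, 0], [3, 0, 0, 0, 0, 0], [0, 0, 0, 0, 0, 0], [0, 0, 0, 0, 0, 0]])

```text
t: 20.68
tool_pos: [0.4534, 0.1299, 0.2196]
eef_rot: [1.282, 1.161, -1.281]
wrist_force: [0.0, 0.3, -0.6]
gripper_width: 0.204
```

```bash
python3 - <<'E'
from h import *
np.set_printoptions(precision=4,suppress=True)
o=bot.get_obs();print(o['tool_pos'],o['gripper_width'],o['wrist_force']);print(R.from_rotvec(o['eef_rot']).as_matrix())
grab('wrist','w11');grab('scene','s11');grab('side','d11')
a=cv2.imread('pics/s11.png')[180:290,230:370];b=cv2.imread('pics/d11.png')[190:300,200:340]
cv2.imwrite('pics/c11.png',np.vstack([cv2.resize(a,None,fx=5,fy=5,interpolation=cv2.INTER_CUBIC)]))
cv2.imwrite('pics/c11d.png',np.vstack([cv2.resize(b,None,fx=5,fy=5,interpolation=cv2.INTER_CUBIC)]))
E
```

```text
[0.4534 0.1299 0.2196] 0.20389007986097094 [ 0.0448  0.3228 -0.6067]
[[ 0.0003  0.9952 -0.0978]
 [ 0.0005 -0.0978 -0.9952]
 [-1.      0.0002 -0.0005]]
```

View pics/c11.png

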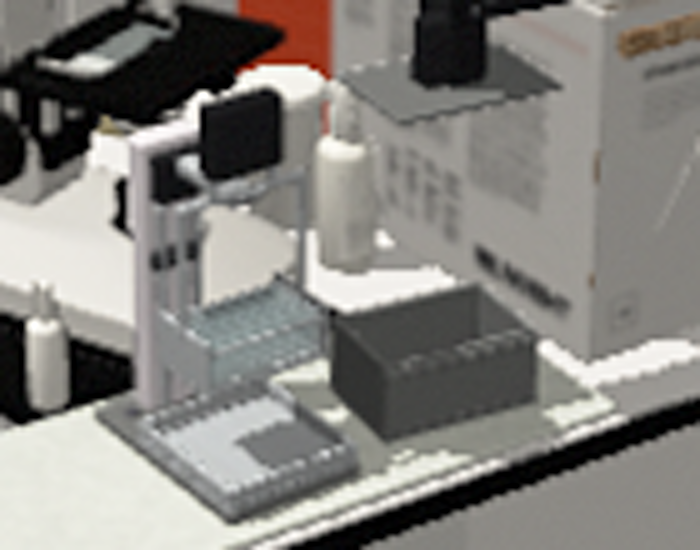

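View pics/c11d.png

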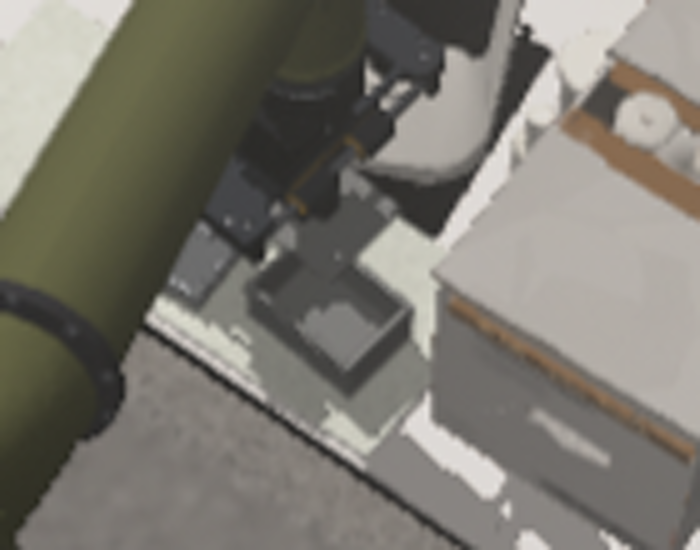

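View pics/w11.png

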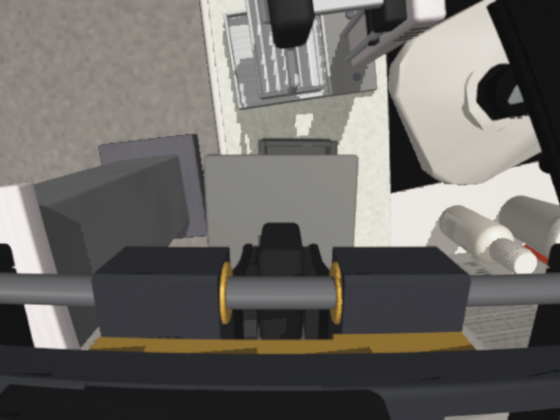

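```bash
python3 - <<'E'
from h import *
np.set_printoptions(precision=4,suppress=True)
S=[[230+x/5-.4,180+y/5-.4] for x,y in [(332,338),(475,285),(538,340),(385,379)]]
P=plane('scene',S,.053);print('scene',P,P.mean(0))
D=[[200+x/5-.4,190+y/5-.4] for x,y in [(248,290),(412,308),(350,377)]]
P=plane('side',D,.053);print('side',P, 'centre',(P[0]+P[1])/2)
P=plane('wrist',[[261,139],[336,139]],.053,'w11');print('far edge w11',P,P.mean(0))
a=cv2.imread('pics/w11.png')[120:170,240:360];cv2.imwrite('pics/c11w.png',cv2.resize(a,None,fx=6,fy=6,interpolation=cv2.INTER_CUBIC))
a=cv2.imread('pics/w3.png')[120:260,220:350];cv2.imwrite('pics/c3w.png',cv2.resize(a,None,fx=4,fy=4,interpolation=cv2.INTER_CUBIC))
E
```

```text
scene [[0.4919 0.1838 0.053 ]
 [0.4986 0.0761 0.053 ]
 [0.4247 0.0854 0.053 ]
 [0.4365 0.1847 0.053 ]] [0.4629 0.1325 0.053 ]
side [[0.4382 0.1773 0.053 ]
 [0.4973 0.0731 0.053 ]
 [0.4267 0.0764 0.053 ]] centre [0.4677 0.1252 0.053 ]
far edge w11 [[0.4406 0.1827 0.053 ]
 [0.5092 0.176  0.053 ]] [0.4749 0.1793 0.053 ]
```

View pics/c11w.png

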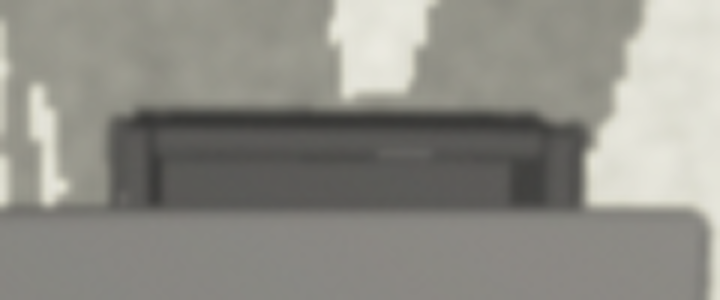

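View pics/c3w.png

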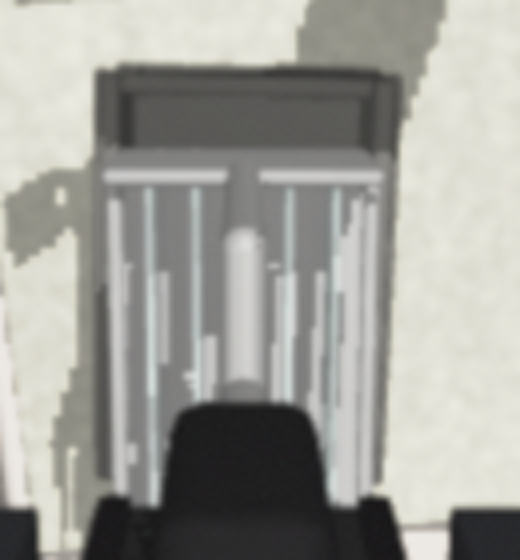

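```bash
python3 - <<'E'
from h import *
np.set_printoptions(precision=4,suppress=True)
for f,l in(('w11',[[258.3,140.6],[336.8,140.8]]),('w3',[[244,139.4],[320.3,139.8]])):
    P=plane('wrist',l,.053,f);v=P[1]-P[0];a=np.arctan2(v[1],v[0]);m=P.mean(0)
    print(f,P,np.linalg.norm(v),a,'centre',m[:2]-.051*np.array([-np.sin(a),np.cos(a)]), m[:2]-.051*np.array([np.sin(.1),np.cos(.1)]))
E
```

```text
w11 [[0.438  0.1815 0.053 ]
 [0.5098 0.1743 0.053 ]] 0.07220067871673096 -0.099165744404109 centre [0.4688 0.1272] [0.4688 0.1272]
w3 [[0.4383 0.18   0.053 ]
 [0.5106 0.1735 0.053 ]] 0.07254444250108637 -0.0901568602876276 centre [0.4699 0.126 ] [0.4694 0.126 ]
```

>>> apply_moves(series=[[3, 0.8, 0.2, 0, 0, 0], [4, 0.8, 0, 0, 0, 0], [4, 0, 0, 0, 0, 0], [2.2, 0, 0, 0, 0, 0], [0, 0, 0, 0, 0, 0], [0, 0, 0, 0, 0, 0]])

```text
t: 21.58
tool_pos: [0.4702, 0.126, 0.0885]
eef_rot: [1.283, 1.159, -1.28]
wrist_force: [0.6, -0.0, -1.4]
gripper_width: 0.207
```

```bash
python3 - <<'E'
from h import *
np.set_printoptions(precision=4,suppress=True)
o=bot.get_obs();print(o['tool_pos'],o['gripper_width'],o['wrist_force']);print(R.from_rotvec(o['eef_rot']).as_matrix())
grab('wrist','w12');grab('scene','s12')
a=cv2.imread('pics/s12.png')[200:280,280:370];b=cv2.imread('pics/w12.png')[110:250,180:380]
cv2.imwrite('pics/c12.png',np.hstack([cv2.resize(a,(390,350),interpolation=cv2.INTER_CUBIC),cv2.resize(b,(400,350))]))
E
```

```text
[0.4702 0.126  0.0885] 0.20711974094141908 [ 0.6492 -0.0183 -1.3563]
[[ 0.0023  0.9951 -0.099 ]
 [ 0.0004 -0.099  -0.9951]
 [-1.      0.0023 -0.0006]]
```

View pics/c12.png

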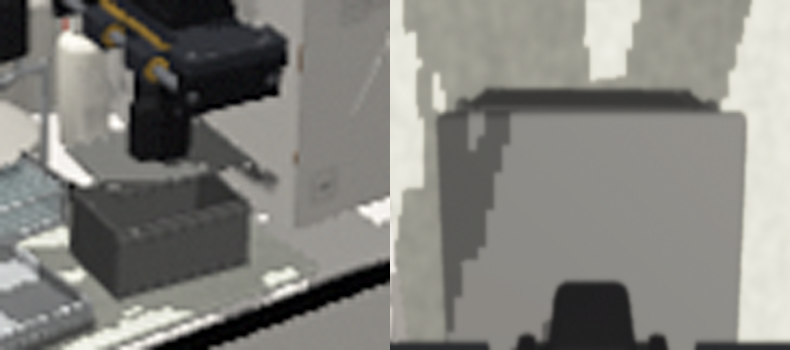

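The dish's visible far wall (458–722) is centred behind the lid (437–745), so x is aligned. Lowering.

>>> apply_moves(series=[[0.8, 0, 0, 0, 0, 0], [0.7, 0, 0, 0, 0, 0], [0.5, 0, 0, 0, 0, 0], [0.3, 0, 0, 0, 0, 0], [0, 0, 0, 0, 0, 0], [0, 0, 0, 0, 0, 0]])

```text
t: 22.42
tool_pos: [0.4691, 0.1257, 0.0641]
eef_rot: [1.282, 1.161, -1.282]
wrist_force: [-0.2, 0.1, -1.6]
gripper_width: 0.205
```

```bash
python3 - <<'E'
from h import *
np.set_printoptions(precision=4,suppress=True)
o=bot.get_obs();print(o['tool_pos'],o['gripper_width'],o['wrist_force']);
grab('wrist','w13');grab('scene','s13')
a=cv2.imread('pics/s13.png')[200:280,280:370];b=cv2.imread('pics/w13.png')[110:250,180:380]
cv2.imwrite('pics/c13.png',np.hstack([cv2.resize(a,(390,350),interpolation=cv2.INTER_CUBIC),cv2.resize(b,(400,350))]))
E
```

```text
[0.4691 0.1257 0.0641] 0.20546523459013263 [-0.1599  0.0953 -1.647 ]
```

View pics/c13.png

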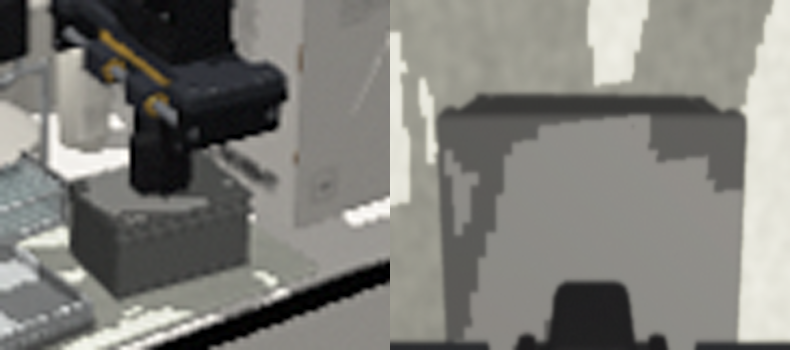

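The plug has entered without force. Lowering a little further to seat it.

>>> apply_moves(series=[[0.1, 0, 0, 0, 0, 0], [0.1, 0, 0, 0, 0, 0], [0, 0, 0, 0, 0, 0]])

```text
t: 22.9
tool_pos: [0.4692, 0.1256, 0.0629]
eef_rot: [1.281, 1.16, -1.282]
wrist_force: [-2.6, -1.2, 7.0]
gripper_width: 0.206
```

>>> apply_moves(series=[[0, 0, 0, 0, 0, 0]])

```text
t: 23.02
tool_pos: [0.4692, 0.1256, 0.0629]
eef_rot: [1.281, 1.16, -1.282]
wrist_force: [-2.9, -1.5, 5.4]
gripper_width: 0.207
```

Contact came at TCP z = 0.063, the height predicted for a seated lid. Releasing.

>>> apply_moves(series=[[0, 0, 0, 0, 0, 0], [0, 0, 0, 0, 0, 0], [0, 0, 0, 0, 0, 0], [0, 0, 0, 0, 0, 0], [0, 0, 0, 0, 0, 0]], gripper=120)

```text
t: 23.65
tool_pos: [0.469, 0.1256, 0.062]
eef_rot: [1.282, 1.161, -1.282]
wrist_force: [-0.0, -0.7, -0.2]
gripper_width: 0.522
```

>>> apply_moves(series=[[-1, 0, 0, 0, 0, 0], [-3, 0, 0, 0, 0, 0], [-5, 0, 0, 0, 0, 0], [-6, 0, 0, 0, 0, 0], [-6, 0, 0, 0, 0, 0], [-2, 0, 0, 0, 0, 0], [0, 0, 0, 0, 0, 0], [0, 0, 0, 0, 0, 0]])

```text
t: 24.65
tool_pos: [0.4683, 0.1255, 0.2909]
eef_rot: [1.281, 1.162, -1.283]
wrist_force: [0.1, -0.4, -0.3]
gripper_width: 0.527
```

```bash
python3 - <<'E'
from h import *
np.set_printoptions(precision=4,suppress=True)
o=bot.get_obs();print(o['tool_pos'],o['gripper_width'],o['wrist_force'],o['joint_vel']);
grab('wrist','w14');grab('scene','s14')
a=cv2.imread('pics/s14.png')[170:290,210:370]
cv2.imwrite('pics/c14.png',cv2.resize(a,None,fx=5,fy=5,interpolation=cv2.INTER_CUBIC))
E
```

```text
[0.4683 0.1255 0.2909] 0.5271718234490994 [ 0.0607 -0.3706 -0.2778] [-0.0004  0.0131  0.0003  0.0135  0.0018 -0.002   0.    ]
```

View pics/c14.png

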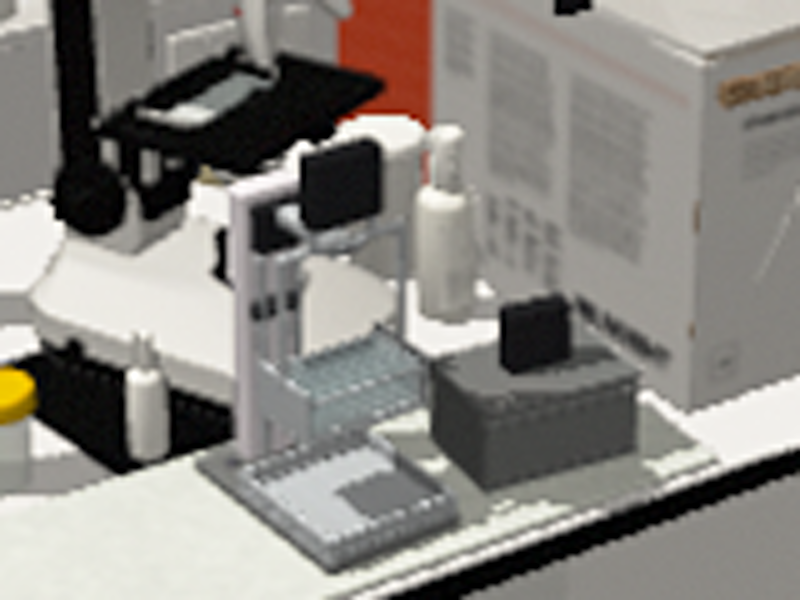

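View pics/w14.png

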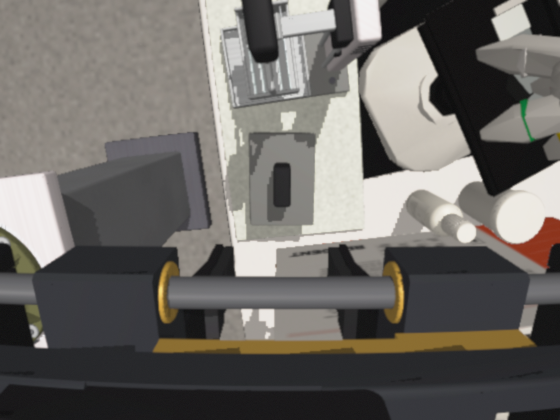

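The lid lies flat on the dish at wrist (282,180), and the rack still hangs upright. One numeric check before handing in.

```bash
python3 - <<'E'
from h import *
np.set_printoptions(precision=4,suppress=True)
im=np.load('pics/w14.npz')['im'].astype(int).mean(2)
k=(im[145:230,255:312]<55).astype(np.uint8);n,l,st,c=cv2.connectedComponentsWithStats(k);i=1+np.argmax(st[1:,4]);print(st[i],c[i])
uv=c[i]+[255,145];print('knob top c',plane('wrist',[uv],.098,'w14'))
P=plane('wrist',[[250,133],[314.5,133],[314,226],[249,226]],.058,'w14');print('plate',P,P.mean(0))
S=[[210+x/5-.4,170+y/5-.4] for x,y in[(502,308),(566,294)]]
s=[ray('scene',[u]) for u in S]
w=ray('wrist',[[275,164.5],[274,207]],'w14');
print('rack block top z via scene x=.459:',[ (lambda o,d:o+d[0]*(.459-o[0])/d[0,0])(*ray('scene',[[210+x/5-.4,170+y/5-.4]])) for x,y in[(302,156),(380,140)]])
print('knob top front edge at x=.460:',[ (lambda o,d:o+d[0]*(.460-o[0])/d[0,0])(*q) for q in s])
E
```

```text
[ 19  18  16  44 682] [26.4941 39.6789]
knob top c [[0.4693 0.1288 0.098 ]]
plate [[0.4398 0.1822 0.058 ]
 [0.5103 0.1752 0.058 ]
 [0.5016 0.0686 0.058 ]
 [0.4258 0.0761 0.058 ]] [0.4694 0.1255 0.058 ]
rack block top z via scene x=.459: [array([0.459 , 0.2878, 0.2397]), array([0.459 , 0.2394, 0.2369])]
knob top front edge at x=.460: [array([0.46  , 0.1575, 0.1118]), array([0.46  , 0.1126, 0.108 ])]
```

```bash
python3 - <<'E'
from h import *
print(bot.hand_in())
E
```

```text
the job is handed in; nothing more can be done
None
```

I carried out every step and handed the job in at about 25 s of the 58 s allowed. No verdict was reported.

- **Rack:** I lifted it upright out of the dish and hung it on the spring hook. I pulled it down about 18 mm, going by a force rise of about 8 N on the 450 N/m spring, eased it up and released it. The last pictures show it hanging upright with the fingers well clear.
- **Lid:** It met the dish at tool height 0.063 m, the height predicted for a fully seated lid, and it lies flat. In the last wrist picture its centre is about 1.5 mm from the dish's earlier measured centre (about 2 mm by the knob alone). The wrist force reads about zero.
- **Check that disagreed:** The scene camera first put the lid's knob top about 12 mm too high and the hanging rack's block about 8 mm too high. I think I used the front edge of each block where the picture shows the back one. Correcting for that by estimate brings both within about 4 mm of what I expected. That is too coarse to confirm the seating, so it rests on the contact height and the flat look.
- **Bystanders:** I never touched them and saw none out of place, but I didn't measure their positions at the end.

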